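Calibrate the hanging scale with its check weight

ROBOT

A 7-joint arm with a two-finger parallel gripper is mounted at the origin on a cart in front of the work surface, level with it; the furniture and walls round the work are solid. World frame = base frame: x ahead of the robot, y to its left, z up, the work surface at z = 0. Lengths are in m, angles in rad, forces in N, time in s.
With the tool pointing down it reaches from about 0.425 to 0.875 m from the base axis. Payload 4.7 kg.
Tool frame: the origin (TCP) lies at the very end of the fingers, on their centre line; the grasp point (between the pads) lies ctrl.hold_point_z behind it (ctrl.hold_point_z is the distance from the TCP to the grasp point, in m); z points along the fingers, y is the line along which they close (so a half turn about z gives the same grasp; the last joint's range is limited). The gripper opens to 85 mm and grips with 20 to 120 N. Pads are 22 mm wide; open, the fingers measure 114 mm over their backs; the gripper's body (76 mm by 85 mm) begins 54 mm behind the grasp point. The pads swing forward as they close: fully open they stand 13 mm farther back than shut.
Start: joints at [1.236, 0.321, -0.07, 1.45, 0.023, 1.371, -0.057], TCP at [0.222, -0.611, 0.231] pointing down, gripper open.
Joint ranges: [-2.86, 2.86], [-0.3, 2.09], [-1.38, 1.24], [0.06, 2.45], [-1.56, 4.7], [0.09, 2.05], [-2.69, 2.69]. Speed limits (rad/s): [2.57, 2.57, 3.14, 3.14, 3.14, 3.14, 3.14].

INTERFACE

Orientations are given as a unit quaternion [w, x, y, z].
In Python, from workcell import monitor, cams, workorder, ctrl gives the robot as it stands.
- The arm moves only by the tool move_arm, never from a script. Its argument "commands" is a list of rows, each a list of 7 numbers: the shift along the tool's x, y, z in m, then the turn, a rotation vector about the tool's x, y, z in rad, then the opening, from 0 (shut) to 1 (fully open). In form: [[tx, ty, tz, rx, ry, rz, grip], ...]. A call has 1 to 20 rows; each row shifts and turns the commanded pose from where the row before left it, along the tool's axes as they then stand; what a row does not reach is not made up. A row lasts 1/12 s, in which the tool goes at most 41.7 mm and 7.16 degrees, less where a joint would pass 70% of its speed; a pose out of reach is approached as far as the arm can. A call is refused whole if a number of a shift passes 0.0417 or a number of a turn 0.125, either way. A call with a gripper value outside its range is refused whole. The fingers move at their own pace and stop on an object; "grip_force" is the grip in N (left out, the last holds). Time passes only in rows, so rows that do not move let the fingers close. It gives the time, the measured TCP pose, the force, the opening and the grip force at its end, in the units of the state.
- monitor.read_state(): the state, without advancing time (a new reading comes with each control period).
- cams.get_image(name): name is "scene" or "top" or "wrist"; returns (picture, depth): 420x560x3 uint8, red, green, blue; 420x560 float32, m along the optical axis (not along the pixel's ray), 0 where there is no reading.
- cams.camera_model(name): a dict with "camera_matrix" (3x3 intrinsics, pixels), "view" (4x4, takes a point from world to camera coordinates). Camera axes: x right, y down, z forward; pixel columns grow to the right and rows downward; lengths in m; the calibration is good to about 2 mm. A picture is of the moment at which its call begins: read the wrist's pose just before it. camera_model takes no time and is no camera call; for the wrist camera it gives the pose at the moment of the call.
- workorder.sign_off(): hands the job in; it is judged then, once.
The state is a dict: "clock": time; "joints": joint angles; "joint_velocities": joint speeds; "tau": joint torques, N m; "tcp_pos": TCP position; "eef_rot": TCP orientation; "wrist_force": force on the tool from outside, world axes, zero at the start; "torque": the same for the moment, N m; "opening": finger opening in m; "grip_force": force on a finger pad.
Only numpy, scipy, OpenCV 4.12 (cv2) and the standard library are available. Lean on these libraries where they do the work, as an engineer would, in place of code of your own. Each camera call takes 0.05 s, during which the arm holds its last target. There are 200 camera calls.

TASK

Calibrate the hanging scale: first hang the larger of the two steel check weights by its eye on the scale's hook arm and let go, so that it hangs free. Then take the pin that stands in the weight tray's block, pass it through the small round hole in the top of the scale, push the recessed button fully down, and finish while still gripping the pin and holding the button down. The button must not be pressed before the weight hangs; leave the smaller weight standing in its tray and do not disturb the other things on the worktop.

Things in the scene. Friction and masses are not known exactly. Their poses are not given: they have to be found in the camera images.
- hanging_scale: Hanging scale, fixed: metal base plate 120 (x) x 220 (y) mm, top 11 mm up, and a white housing 96 (x) x 104 (y) mm, top 145 mm up, on the plate's -y end (y = -107 to -3 mm). Origin: centre of the underside, on the worktop; z up; the display looks to its -x; the hook arm sticks out of the housing to +y, over the free half of the plate, at x = 0.
- hook_seat (a point): Where to hang the weight: top of the hook arm, 43 mm out from the housing's side, 118.5 mm above the worktop; axes as the scale's. The arm is a level 7 mm round bar along y, free from 32 mm before this point to 18 mm beyond it (+y), then turned up: its end reaches 29.5 mm beyond and 11 mm above this point. Bring the eye over the end from +y, then lower it.
- button_hole (a point): Centre of the mouth of the 10 mm round hole, upright, in the flat top of the scale's housing (at x = 0, y = -55 mm of the scale, 145 mm above the worktop), framed by a thin grey ring. The button's flat 8.8 mm top lies 14 mm below this mouth. The four dark dots at the corners of the housing's top are screws, not holes.
- cal_button (a joint): Travel of the recessed spring button in m: 0 when up, 0.005 fully down (solid stop); the spring pushes back with 1.2 N at the start and 3.2 N fully down.
- weight_large: Larger check weight, 500 g, loose: steel cylinder, diameter 44, height 42 mm, with an upright strap eye. Origin: centre of the underside; z up. Strap 9 mm thick (y), 30 mm wide (x) over two upright legs, straight to 71 mm, top at 80 mm: grip it from above across x. The opening runs through along y, 18 mm wide, 45 to 74 mm above the underside, upper corners bevelled.
- weight_large_crown (a point): Underside of the crown of the large weight's eye (the part that rests on the hook), on its middle axis, 74 mm above the weight's underside.
- weight_small: The smaller check weight, 200 g, loose: the same form, cylinder 32 mm in diameter, 32 mm high, the same strap eye, top 70 mm above its underside. To be left in the tray. Origin: centre of its underside.
- weight_tray: Wooden tray, fixed, 84 (x) x 220 (y) mm, floor 8 mm above the worktop, rim 16 mm high. Origin: centre of the underside, on the worktop. The two weights stand in it about 65 mm apart, either one nearer to the pin. At its +y end (x = 0, y = +82 mm) a block 36 x 36 mm, top 50 mm above the worktop, has an upright 7 mm hole, 42 mm deep, in which the pin stands.
- pin: The pin, loose, about 60 g: steel shank, diameter 5 mm, with a round black handle, standing upright, tip down, in the block's hole. Origin: 1 mm below the tip, on the axis; z along the pin towards the handle. Shank 1 to 43 mm from the origin, 11 mm collar 43 to 47 mm, handle of diameter 16 mm from 47 to 101 mm (its top). Raised 45 mm it is clear of the block.
- pin_tip (a point): The tip of the pin's shank, on its axis.
- peeler: Peeler lying on the worktop, bystander.
- teaspoon: Teaspoon lying at the back, bystander.
- onion: Onion at the back, bystander. Over the back of the worktop, from about x = 0.55 m and about 0.5 m up, hangs a wall cabinet (y above -0.31 m): keep the wrist clear of it.
- garlic: Garlic bulb at the back, bystander.
- jam_jar: Jam jar at the back, bystander.
- espresso_cup: Small cup at the back, bystander.
- salt_shaker: Salt shaker at the back right, bystander.
Things that resemble listed ones, but are neither listed nor needed, are in the scene too. What is shaped like the weight_large but orange or red is not meant. What is shaped like the weight_small but red is not meant.

How it is judged:
On the way, in this order (a step that is already met when the one before it is completed fails the run):
1. the larger weight hangs by its eye on the hook arm, let go (distance between weight_large_crown and hook_seat below 0.028 m and contact force between weight_large and hanging_scale above 3 N and contact force between each of the arm, the fingers and weight_large below 0.1 N), for 0.3 s.
2. the pin's tip is through the hole in the scale's top (horizontal distance between pin_tip and button_hole below 0.005 m and z of pin_tip in the frame of button_hole below -0.008 m), for 0.1 s.
At the end, for the whole second after the job is handed in: The pin, still in the fingers, holds the button down by over 4 of its 5 mm (over 1 N); the large weight hangs at rest by its eye, crown within 28 mm of the hook seat, untouched by the robot; the small weight stands upright in the tray (all of step 1 and value of joint cal_button above 0.004 m and contact force between pin and cal_button above 1 N and contact force between the fingers and pin above 2 N and horizontal distance between pin_tip and button_hole below 0.005 m and linear speed of weight_large below 0.05 m/s and horizontal distance between weight_small and weight_tray below 0.11 m and height (world z) of weight_small below 0.03 m and angle between weight_small's own z axis and vertical below 0.2 rad); the arm keeps its last pose, push and grip.
It fails at once if the button is pressed while the large weight does not hang on the hook arm (value of joint cal_button above 0.002 m and distance between weight_large_crown and hook_seat above 0.03 m).
It fails at once if a bystander is pushed more than 4 cm out of its place (distance of any of peeler, teaspoon, onion, garlic, jam_jar, espresso_cup, salt_shaker from where it was at the start of the episode above 0.04 m).
It also fails if it takes over 64 s, if anything falls off the work surface, if the arm or the gripper's body presses on something with over 40 N, if the wrist force passes 120 N, or if a joint passes its speed limit or range.

## Working session

There is one attempt and no reset: what is moved stays moved. The work goes in short steps, Python scripts to look and compute and a tool call to move; the robot and the scene stay as the last step left them, time stands still between calls to the robot, and variables do not carry over. Pictures are saved under pics/ and viewed, at most 10 in all, crops included, and the job is handed in when it is done.

Besides the shell and the picture viewer there is one more tool, called after "Emit:" in YAML: its name, and indented under it one key for each argument. move_arm: Moves the arm, as the interface text tells. Its arguments: {"type":"object","properties":{"commands":{"type":"array","items":{"type":"array","items":{"type":"number"}}},"grip_force":{"type":"number"}},"required":["commands"]}

```bash
mkdir -p pics; cat > h.py <<'E'
import numpy as np,cv2
from workcell import monitor,cams,workorder,ctrl
def grab(n):
    m=cams.camera_model(n); p,d=cams.get_image(n); np.savez(f'{n}.npz',p=p,d=d,K=m['camera_matrix'],V=m['view']); return p,d,np.array(m['camera_matrix']),np.array(m['view'])
def load(n):
    z=np.load(f'{n}.npz'); return z['p'],z['d'],z['K'],z['V']
def plane(K,V,u,v,z):
    R,t=V[:3,:3],V[:3,3]; c=-R.T@t; r=R.T@np.linalg.inv(K)@np.array([u,v,1.]); return c+r*(z-c[2])/r[2]
def cloud(d,K,V):
    v,u=np.mgrid[:d.shape[0],:d.shape[1]]; P=np.stack([(u-K[0,2])/K[0,0]*d,(v-K[1,2])/K[1,1]*d,d],-1)
    return (P-V[:3,3])@V[:3,:3]
def proj(K,V,X):
    q=K@(V[:3,:3]@np.array(X)+V[:3,3]); return q[:2]/q[2]
E
python3 - <<'E'
from h import *
s=monitor.read_state();print({k:np.round(v,3) for k,v in s.items()},ctrl.hold_point_z)
a=grab('top');b=grab('scene')
for n,x in(('top',a),('scene',b)):
    cv2.imwrite(f'pics/{n}0.png',cv2.resize(x[0][:,:,::-1],(800,600),interpolation=cv2.INTER_CUBIC)); print(n,np.round(x[2],1).tolist(),np.round(x[3],3).tolist())
E
```

```text
{'clock': np.float64(0.0), 'joints': array([ 1.236,  0.322, -0.07 ,  1.452,  0.023,  1.371, -0.057]), 'joint_velocities': array([ 0.   , -0.001,  0.   , -0.   , -0.001,  0.   ,  0.001]), 'tau': array([ 0.0000e+00, -4.9358e+01, -3.8200e-01, -3.1433e+01,  1.3000e-02,
        1.1000e-02,  0.0000e+00]), 'tcp_pos': array([ 0.222, -0.61 ,  0.23 ]), 'eef_rot': array([-0.001,  0.985,  0.174, -0.   ]), 'wrist_force': array([-0.194,  0.27 , -0.075]), 'torque': array([ 0.007, -0.008,  0.017]), 'grip_force': np.float64(0.0), 'opening': np.float64(0.086)} 0.0187
top [[522.9, 0.0, 286.4], [0.0, 522.9, 203.8], [0.0, 0.0, 1.0]] [[-0.362, -0.932, -0.008, 0.149], [-0.837, 0.329, -0.437, 0.443], [0.41, -0.152, -0.899, 1.477], [0.0, 0.0, 0.0, 1.0]]
scene [[391.3, 0.0, 281.5], [0.0, 391.3, 201.1], [0.0, 0.0, 1.0]] [[-0.727, -0.687, -0.004, 0.336], [-0.4, 0.429, -0.81, 0.281], [0.558, -0.587, -0.587, 0.854], [0.0, 0.0, 0.0, 1.0]]
```

View pics/top0.png

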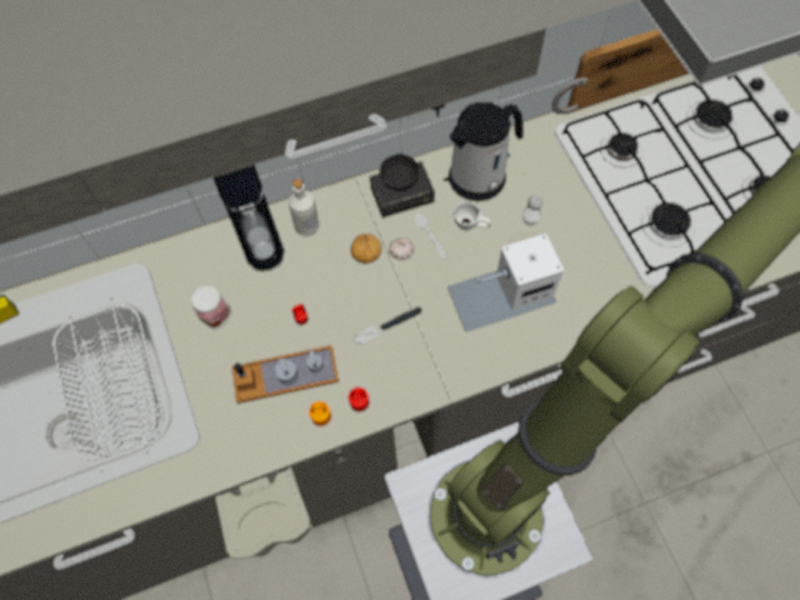

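View pics/scene0.png

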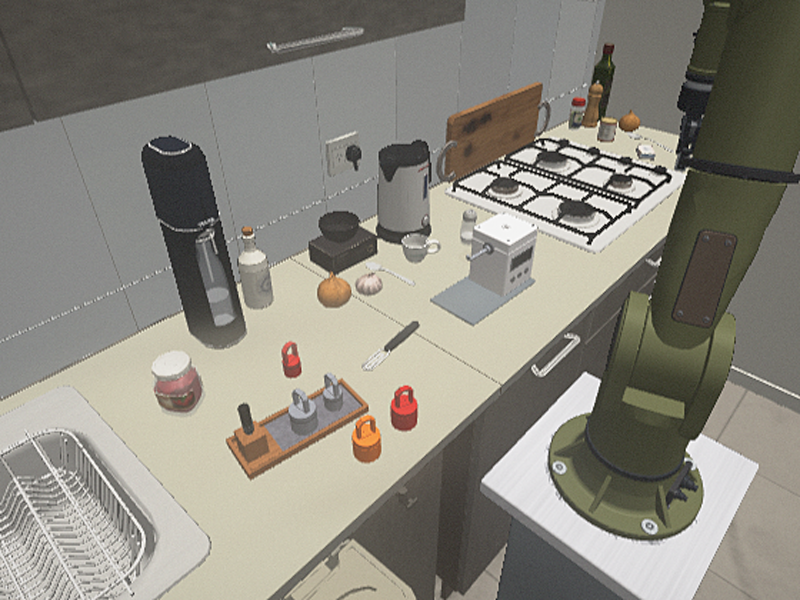

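The top view shows the scale with its housing at (530,270) and its plate at (480,300). The tray's block and pin are at (243,378). Candidates for the large weight are:
- grey (286,370), the bigger one, next to the pin
- grey (314,358), the small weight
- orange (320,412)
- red (358,398)
- red (300,314)

I choose the grey one at (286,370).

```bash
python3 - <<'E'
from h import *
p,d,K,V=load('top'); P=cloud(d,K,V)
def slab(name,cx,cy,r,z0,z1,col=None):
    v,u=np.mgrid[:420,:560]; m=(np.hypot(u-cx*.7,v-cy*.7)<r)&(P[...,2]>z0)&(P[...,2]<z1)&(d>0)
    if col is not None: m&=col
    q=P[m]; 
    if len(q)<5: print(name,len(q));return
    r_=cv2.minAreaRect(q[:,:2].astype(np.float32)); print(name,len(q),'mean',q.mean(0).round(3),'rect',np.round(r_[0],3),np.round(r_[1],3),round(r_[2],1),'zmax',q[:,2].max().round(3))
hsv=cv2.cvtColor(p,cv2.COLOR_RGB2HSV)
slab('scale top',530,265,60,.135,.16)
slab('scale arm',490,280,20,.10,.14)
slab('plate',500,300,60,.007,.02)
slab('pin',243,375,14,.06,.2)
slab('block',243,375,20,.04,.06)
slab('wl',286,365,14,.06,.2); slab('wlcyl',286,370,14,.035,.055)
slab('ws',316,355,12,.055,.2); slab('wscyl',314,358,14,.03,.045)
slab('tray',285,375,50,.010,.02)
print(P[int(.7*450),int(.7*300)])
c=p[235:290,155:245]; c=cv2.resize(c,None,fx=8,fy=8,interpolation=cv2.INTER_CUBIC); cv2.imwrite('pics/tray.png',c[:,:,::-1])
E
```

```text
scale top 1023 mean [ 0.423 -0.28   0.146] rect [ 0.428 -0.248] [0.173 0.098] 87.0 zmax 0.156
scale arm 167 mean [ 0.425 -0.218  0.121] rect [ 0.437 -0.216] [0.086 0.076] 57.1 zmax 0.14
plate 1806 mean [ 0.424 -0.196  0.012] rect [ 0.434 -0.222] [0.393 0.392] 89.6 zmax 0.02
pin 59 mean [0.434 0.361 0.092] rect [0.436 0.362] [0.018 0.015] 3.9 zmax 0.113
block 121 mean [0.433 0.361 0.05 ] rect [0.437 0.362] [0.037 0.039] 86.3 zmax 0.059
wl 37 mean [0.414 0.275 0.082] rect [0.417 0.276] [0.014 0.028] 76.2 zmax 0.094
wlcyl 135 mean [0.414 0.276 0.049] rect [0.417 0.276] [0.044 0.042] 16.2 zmax 0.055
ws 34 mean [0.413 0.214 0.074] rect [0.415 0.214] [0.009 0.029] 84.8 zmax 0.083
wscyl 55 mean [0.414 0.213 0.039] rect [0.416 0.214] [0.029 0.03 ] 25.7 zmax 0.045
tray 781 mean [0.419 0.274 0.014] rect [0.425 0.281] [0.24  0.273] 57.1 zmax 0.02
[ 2.57287139e-01  3.01132248e-01 -3.29412553e-05]
```

View pics/tray.png

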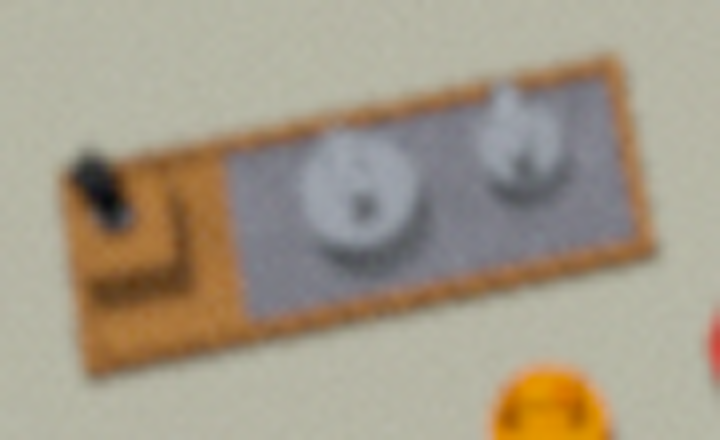

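The crop confirms it: the bigger grey cylinder at crop (358,190) is next to the pin block. The smaller weight is at (520,140), and the orange one lies outside the tray.

Emit:
move_arm:
  commands:
    - [0,0,0,0,0,-0.125,1]
    - [0,0,0,0,0,-0.125,1]
    - [0,0,0,0,0,-0.125,1]
    - [0,0,0,0,0,-0.125,1]
    - [0,0,0,0,0,-0.125,1]
    - [0,0,0,0,0,-0.125,1]
    - [0,0,0,0,0,-0.125,1]
    - [0,0,0,0,0,-0.125,1]
    - [0.03,0.018,-0.009,0,0,0,1]
    - [0.03,0.018,-0.009,0,0,0,1]
    - [0.03,0.018,-0.009,0,0,0,1]
    - [0.03,0.018,-0.009,0,0,0,1]
    - [0.03,0.018,-0.009,0,0,0,1]
    - [0.03,0.018,-0.009,0,0,0,1]
    - [0.03,0.018,-0.009,0,0,0,1]
    - [0.03,0.018,-0.009,0,0,0,1]
    - [0.03,0.018,-0.009,0,0,0,1]
    - [0.03,0.018,-0.009,0,0,0,1]
    - [0,0,0,0,0,0,1]
    - [0,0,0,0,0,0,1]

```text
clock: 1.77
tcp_pos: [0.4658, -0.3553, 0.3217]
eef_rot: [0.0, 0.779, 0.627, 0.0]
wrist_force: [-0.3, 0.4, -0.1]
opening: 0.0853
grip_force: 0.0
```

```bash
cat >> h.py <<'E'
from scipy.spatial.transform import Rotation as Ro
def tool():
    s=monitor.read_state(); q=s['eef_rot']; return np.array(s['tcp_pos']),Ro.from_quat([q[1],q[2],q[3],q[0]]).as_matrix(),s
def go(target,T=None):
    p,R,s=T or tool(); return R.T@(np.array(target)-p)
E
python3 - <<'E'
from h import *
p,R,s=tool(); print(p.round(4),R.round(3).tolist(),s['joints'].round(2),s['clock'])
a=grab('wrist'); V=a[3]; print('cam',(-V[:3,:3].T@V[:3,3]).round(3),a[2][0,0]); print(proj(a[2],V,[.428,-.28,.145]))
cv2.imwrite('pics/w1.png',a[0][:,:,::-1])
E
```

```text
[ 0.4658 -0.3553  0.3217] [[0.214, 0.977, 0.001], [0.977, -0.214, 0.0], [0.0, 0.001, -1.0]] [ 0.97  0.18 -0.42  1.46  0.07  1.52  0.33] 1.7667
cam [ 0.48  -0.289  0.466] 371.7353168809514
[220.53345588 105.91048703]
```

View pics/w1.png

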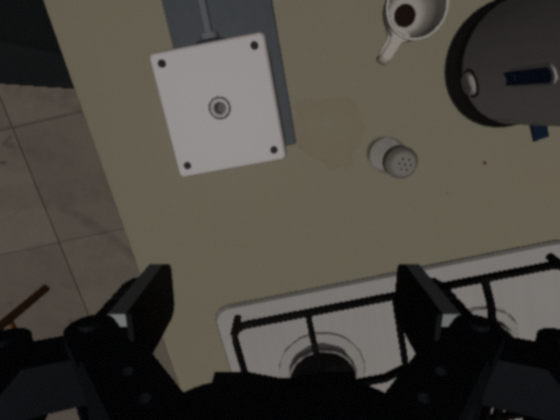

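The wrist view shows the housing top with the button hole at (219,108), screws at (162,63), (254,45), (187,166) and (274,150), and the hook arm leaving at (208,38).

```bash
python3 - <<'E'
from h import *
p,d,K,V=load('wrist'); g=cv2.cvtColor(p,cv2.COLOR_RGB2GRAY).astype(float)
def dark(u,v,r=9):
    v0,u0=np.mgrid[v-r:v+r+1,u-r:u+r+1]; w=g[v-r:v+r+1,u-r:u+r+1]; w=np.clip(np.median(w)-15-w,0,None); return (w*u0).sum()/w.sum(),(w*v0).sum()/w.sum()
S=[plane(K,V,*dark(*q),.145)[:2] for q in((162,63),(254,45),(187,166),(274,150))]; H=plane(K,V,*dark(219,108,12),.145)[:2]
S=np.array(S);print(S.round(4),'hole',H.round(4),'mean',S.mean(0).round(4))
ex=(S[1]-S[0]+S[3]-S[2]);ey=(S[0]-S[2]+S[1]-S[3]);print(np.degrees(np.arctan2(ex[1],ex[0])),np.degrees(np.arctan2(-ey[0],ey[1])))
print(np.linalg.norm(S[1]-S[0]),np.linalg.norm(S[0]-S[2]))
P=cloud(d,K,V); print('top z',np.median(P[60:160,190:250,2]),'dirs to (.43,.24,.3)',go([.46,.22,.32]).round(3))
E
```

```text
[[ 0.3898 -0.2374]
 [ 0.4663 -0.2402]
 [ 0.386  -0.3229]
 [ 0.464  -0.3249]] hole [ 0.4262 -0.281 ] mean [ 0.4265 -0.2813]
-1.7305737636312566 -2.0423422857685742
0.07649057714354078 0.08557224477843679
top z 0.14633888957741714 dirs to (.43,.24,.3) [ 0.563 -0.13   0.001]
```

Emit:
move_arm:
  commands:
    - [0.035,-0.005,0,0,0,0,1]
    - [0.035,-0.005,0,0,0,0,1]
    - [0.035,-0.005,0,0,0,0,1]
    - [0.035,-0.005,0,0,0,0,1]
    - [0.035,-0.005,0,0,0,0,1]
    - [0.035,-0.005,0,0,0,0,1]
    - [0.035,-0.005,0,0,0,0,1]
    - [0.035,-0.005,0,0,0,0,1]
    - [0.035,-0.015,0,0,0,0,1]
    - [0.035,-0.015,0,0,0,0,1]
    - [0.035,-0.015,0,0,0,0,1]
    - [0.035,-0.015,0,0,0,0,1]
    - [0.035,-0.015,0,0,0,0,1]
    - [0.035,-0.015,0,0,0,0,1]
    - [0.035,-0.015,0,0,0,0,1]
    - [0.035,-0.015,0,0,0,0,1]
    - [0,0,0,0,0,0,1]
    - [0,0,0,0,0,0,1]
    - [0,0,0,0,0,0,1]

```text
clock: 3.4
tcp_pos: [0.4317, 0.2215, 0.3208]
eef_rot: [0.0, 0.782, 0.623, -0.001]
wrist_force: [0.5, -1.3, -0.0]
opening: 0.0854
grip_force: 0.0
```

```bash
python3 - <<'E'
from h import *
p,R,s=tool(); print(p.round(4),R.round(3).tolist(),s['joints'].round(2),s['clock'])
a=grab('wrist')
for X in([.417,.276,.08],[.436,.362,.11],[.415,.214,.07]): print(proj(a[2],a[3],X))
cv2.imwrite('pics/w2.png',a[0][:,:,::-1])
E
```

```text
[0.4317 0.2215 0.3208] [[0.223, 0.975, -0.001], [0.975, -0.223, -0.001], [-0.001, -0.0, -1.0]] [ 0.51 -0.05 -0.98  1.67 -0.04  1.5  -0.7 ] 3.4
[258.26375257 121.07336826]
[253.45033942  18.75992438]
[270.86382497 178.45913316]
```

View pics/w2.png

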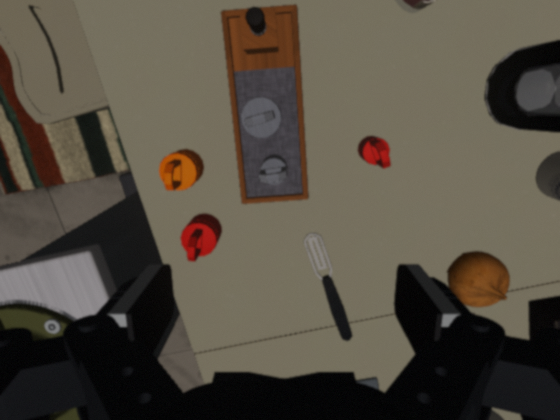

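The wrist view shows the tray with the pin at (256,18), the large weight at (261,117) with its strap tilted slightly, and the small weight at (272,171). I'll measure the strap and the pin.

```bash
python3 - <<'E'
from h import *
p,d,K,V=load('wrist'); P=cloud(d,K,V); v,u=np.mgrid[:420,:560]
def slab(n,cx,cy,r,z0,z1):
    m=(np.hypot(u-cx,v-cy)<r)&(P[...,2]>z0)&(P[...,2]<z1); q=P[m]; 
    rr=cv2.minAreaRect(q[:,:2].astype(np.float32)); print(n,len(q),q.mean(0).round(4),np.round(rr[0],4),np.round(rr[1],4),round(rr[2],1),np.median(q[:,2]))
    c=np.cov(q[:,:2].T); w,E=np.linalg.eigh(c); print('  axis deg',np.degrees(np.arctan2(E[1,1],E[0,1])))
slab('strap',261,117,26,.07,.1); slab('cyl',261,117,26,.04,.056); slab('small',272,171,20,.065,.09); slab('pin',256,18,14,.085,.14); slab('block',256,30,26,.043,.057)
a=plane(K,V,223,10,.016);b=plane(K,V,243,203,.016);print('tray y',np.degrees(np.arctan2(-(a-b)[0],(a-b)[1])))
c=p[80:150,220:310];cv2.imwrite('pics/wl.png',cv2.resize(c,None,fx=7,fy=7,interpolation=cv2.INTER_CUBIC)[:,:,::-1])
E
```

```text
strap 274 [0.4189 0.2782 0.0867] [0.4182 0.2781] [0.0297 0.009 ] 2.9 0.08769957929750223
  axis deg -177.11516570079874
cyl 1020 [0.4189 0.2789 0.0518] [0.418  0.2786] [0.0424 0.0426] 77.1 0.051964128878448236
  axis deg 93.23655630310532
small 249 [0.4177 0.2165 0.0763] [0.4172 0.2159] [0.0092 0.0299] 85.2 0.07733116604477286
  axis deg 175.63788847000816
pin 374 [0.4373 0.3625 0.1065] [0.437 0.364] [0.0162 0.016 ] 33.5 0.10898748474266493
  axis deg 95.19472658908852
block 962 [0.4371 0.3605 0.0512] [0.4369 0.3641] [0.0364 0.0361] 81.4 0.05134532317841741
  axis deg -171.92705724081225
tray y -8.783671823815329
```

View pics/wl.png

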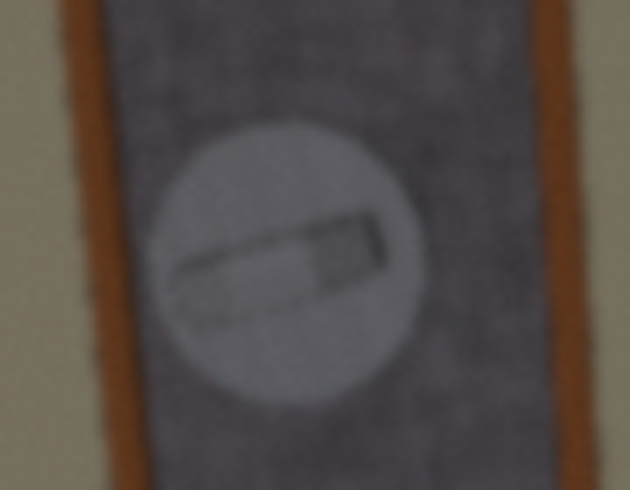

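Emit:
move_arm:
  commands:
    - [0,0,0,0,0,-0.092,1]
    - [0,0,0,0,0,-0.092,1]
    - [0,0,0,0,0,-0.092,1]
    - [0.0115,-0.0021,0.01,0,0,0,1]
    - [0.0115,-0.0021,0.02,0,0,0,1]
    - [0.0115,-0.0021,0.03,0,0,0,1]
    - [0.0115,-0.0021,0.03,0,0,0,1]
    - [0.0115,-0.0021,0.03,0,0,0,1]
    - [0,0,0.03,0,0,0,1]
    - [0,0,0.03,0,0,0,1]
    - [0,0,0.02,0,0,0,1]
    - [0,0,0,0,0,0,1]
    - [0,0,0,0,0,0,1]
    - [0,0,0,0,0,0,1]

```text
clock: 4.62
tcp_pos: [0.4188, 0.2799, 0.1224]
eef_rot: [0.0, 0.689, 0.725, 0.001]
wrist_force: [0.1, 0.3, 0.0]
opening: 0.0858
grip_force: 0.0
```

```bash
python3 - <<'E'
from h import *
p,R,s=tool(); print(p.round(4),R.round(3).tolist(),s['joints'].round(2),s['clock'])
p,d,K,V=grab('wrist'); P=cloud(d,K,V); v,u=np.mgrid[:420,:560]
c=proj(K,V,[.4183,.2784,.088]); m=(np.hypot(u-c[0],v-c[1])<100)&(P[...,2]>.075)&(P[...,2]<.098); 
n,l,st,_=cv2.connectedComponentsWithStats(m.astype(np.uint8))
for i in range(1,n):
  if st[i,4]>60:
    q=P[l==i]; rr=cv2.minAreaRect(q[:,:2].astype(np.float32)); print(st[i],np.round(rr[0],4),np.round(rr[1],4),rr[2])
print(c,go([.4183,.2784,.058]).round(4))
E
```

```text
[0.4188 0.2799 0.1224] [[-0.052, 0.999, 0.001], [0.999, 0.052, 0.0], [0.0, 0.001, -1.0]] [ 0.32  0.22 -1.05  1.92  0.21  1.12 -0.76] 4.6167
[ 256  227   56   26 1091] [0.4182 0.2785] [0.0298 0.0099] 4.237537860870361
[258 326  38  18 508] [0.4175 0.2167] [0.0091 0.0218] 84.75445556640625
[283.73358412 243.47798923] [-0.0019 -0.0009  0.0648]
```

Emit:
move_arm:
  commands:
    - [-0.0015,-0.0005,0.02,0,0,0,1]
    - [0,0,0.02,0,0,0,1]
    - [0,0,0.015,0,0,0,1]
    - [0,0,0.009,0,0,0,1]
    - [0,0,0,0,0,0,1]
    - [0,0,0,0,0,0,1]
    - [0,0,0,0,0,0,0]
    - [0,0,0,0,0,0,0]
    - [0,0,0,0,0,0,0]
    - [0,0,0,0,0,0,0]
    - [0,0,0,0,0,0,0]
    - [0,0,0,0,0,0,0]
    - [0,0,0,0,0,0,0]
    - [0,0,0,0,0,0,0]
  grip_force: 60

```text
clock: 5.83
tcp_pos: [0.4176, 0.2792, 0.0579]
eef_rot: [0.0, 0.688, 0.726, 0.0]
wrist_force: [-0.6, -0.3, 6.5]
opening: 0.0287
grip_force: 59.0
```

Emit:
move_arm:
  commands:
    - [0,0,-0.01,0,0,0,0]
    - [0,0,-0.015,0,0,0,0]
    - [0,0,-0.02,0,0,0,0]
    - [0,0,-0.025,0,0,0,0]
    - [0,0,-0.025,0,0,0,0]
    - [0,0,-0.025,0,0,0,0]
    - [0,0,-0.015,0,0,0,0]
    - [0,0,-0.01,0,0,0,0]
    - [0,0,0,0,0,0.0435,0]
    - [0,0,0,0,0,0.0435,0]
    - [0,0,0,0,0,0,0]
    - [0,0,0,0,0,0,0]

```text
clock: 6.83
tcp_pos: [0.4161, 0.2784, 0.2013]
eef_rot: [-0.0, 0.718, 0.696, -0.001]
wrist_force: [-0.4, 0.0, -5.6]
opening: 0.0285
grip_force: 60.3
```

Emit:
move_arm:
  commands:
    - [-0.008,0.003,0,0,0,0,0]
    - [-0.015,0.006,0,0,0,0,0]
    - [-0.02,0.007,0,0,0,0,0]
    - [-0.022,0.007,0,0,0,0,0]
    - [-0.022,0.007,0,0,0,0,0]
    - [-0.022,0.007,0,0,0,0,0]
    - [-0.022,0.007,0,0,0,0,0]
    - [-0.022,0.007,0,0,0,0,0]
    - [-0.022,0.006,0,0,0,0,0]
    - [-0.022,0.003,0,0,0,0,0]
    - [-0.022,0,0,0,0,0,0]
    - [-0.022,-0.003,0,0,0,0,0]
    - [-0.022,-0.005,0,0,0,0,0]
    - [-0.022,-0.005,0,0,0,0,0]
    - [-0.022,-0.005,0,0,0,0,0]
    - [-0.022,-0.005,0,0,0,0,0]
    - [-0.022,-0.005,0,0,0,0,0]
    - [-0.016,-0.003,0,0,0,0,0]
    - [-0.008,-0.002,0,0,0,0,0]
    - [0,0,0,0,0,0,0]

```text
clock: 8.5
tcp_pos: [0.4306, -0.0989, 0.2018]
eef_rot: [-0.0, 0.72, 0.694, -0.0]
wrist_force: [-0.6, 0.1, -5.1]
opening: 0.0285
grip_force: 60.3
```

```bash
python3 - <<'E'
from h import *
p,R,s=tool(); print(p.round(4),R.round(3).tolist(),s['joints'].round(2),s['clock'],s['opening'],s['grip_force'])
p,d,K,V=grab('scene')
c=proj(K,V,[.43,-.15,.15]).astype(int);print(c)
c=p[max(c[1]-70,0):c[1]+80,c[0]-100:c[0]+100];cv2.imwrite('pics/s3.png',cv2.resize(c,None,fx=4,fy=4,interpolation=cv2.INTER_CUBIC)[:,:,::-1])
e=np.array([.0331,.9995,0]); H=np.array([.4262,-.281,0])
print('pre',go(H+e*.180+[0,0,.1105]).round(4),'seat',go(H+e*.095+[0,0,.095]).round(4))
E
```

```text
[ 0.4306 -0.0989  0.2018] [[0.036, 0.999, -0.001], [0.999, -0.036, -0.0], [-0.0, -0.001, -1.0]] [ 0.85 -0.1  -0.64  1.96 -0.06  1.27  0.2 ] 8.5 0.02853867258110106 60.28822313994169
[326 173]
pre [-0.0041  0.0012  0.0914] seat [-0.0891  0.0013  0.1069]
```

View pics/s3.png

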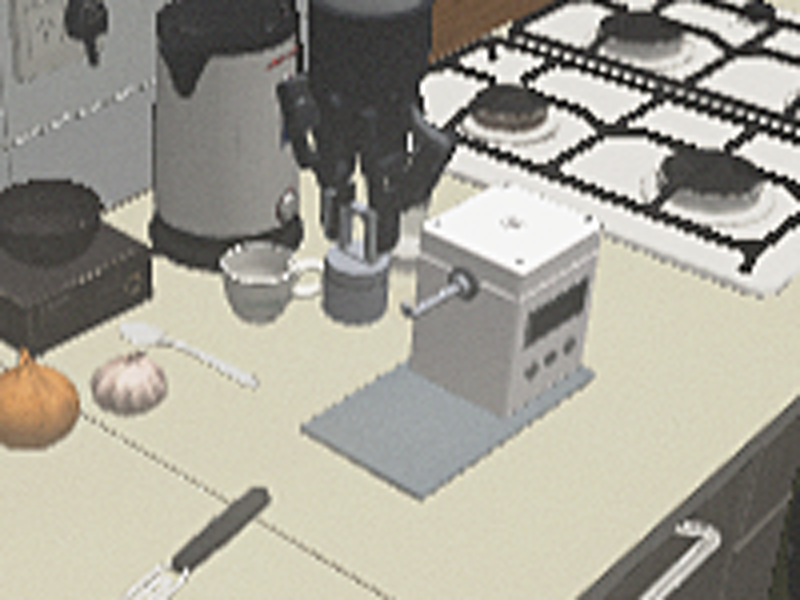

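The scene view shows the weight hanging straight in the fingers at (355,265), and the hook arm at (430,290) in front of the housing.

Emit:
move_arm:
  commands:
    - [-0.004,0.001,0.012,0,0,0,0]
    - [0,0,0.02,0,0,0,0]
    - [0,0,0.02,0,0,0,0]
    - [0,0,0.02,0,0,0,0]
    - [0,0,0.013,0,0,0,0]
    - [0,0,0.006,0,0,0,0]
    - [0,0,0,0,0,0,0]
    - [-0.01,0,0,0,0,0,0]
    - [-0.01,0,0,0,0,0,0]
    - [-0.01,0,0,0,0,0,0]
    - [-0.01,0,0,0,0,0,0]
    - [-0.01,0,0,0,0,0,0]
    - [-0.01,0,0,0,0,0,0]
    - [-0.01,0,0,0,0,0,0]
    - [-0.01,0,0,0,0,0,0]
    - [-0.005,0,0,0,0,0,0]
    - [0,0,0,0,0,0,0]
    - [0,0,0,0,0,0,0]

```text
clock: 10.05
tcp_pos: [0.4296, -0.1857, 0.1112]
eef_rot: [-0.0, 0.719, 0.695, 0.0]
wrist_force: [0.1, 0.6, -4.6]
opening: 0.0285
grip_force: 60.2
```

```bash
python3 - <<'E'
from h import *
p,R,s=tool(); print(p.round(4),s['wrist_force'].round(1),s['joints'].round(2))
p,d,K,V=grab('scene')
c=proj(K,V,[.43,-.18,.12]).astype(int)
c=p[max(c[1]-55,0):c[1]+45,c[0]-66:c[0]+67];cv2.imwrite('pics/s4.png',cv2.resize(c,None,fx=6,fy=6,interpolation=cv2.INTER_CUBIC)[:,:,::-1])
e=np.array([.0331,.9995,0]); H=np.array([.4262,-.281,0])
print('seat',go(H+e*.095+[0,0,.0945]).round(4))
E
```

```text
[ 0.4296 -0.1857  0.1112] [ 0.1  0.6 -4.6] [ 0.92  0.06 -0.58  2.02  0.04  1.07  0.29]
seat [-0.0009 -0.0003  0.0167]
```

View pics/s4.png

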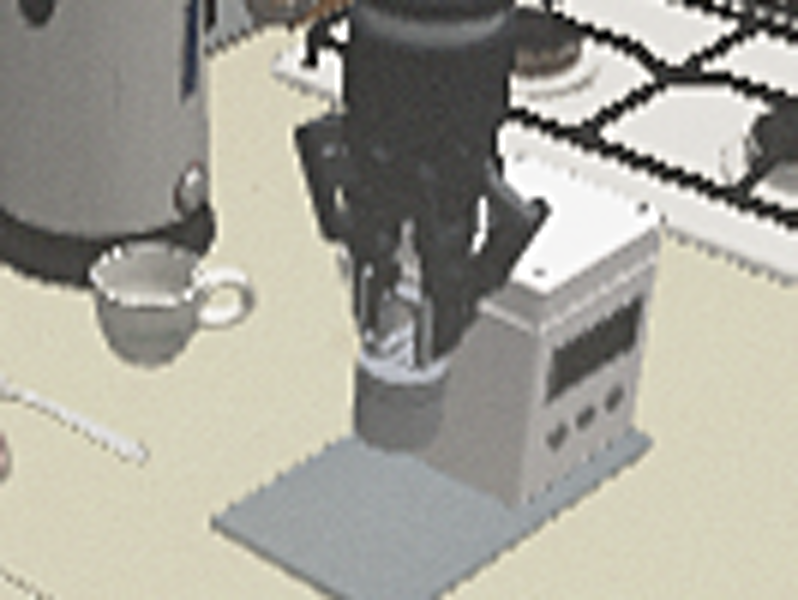

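The hook arm passes through the eye, seen at (400,345). I'll lower the weight.

Emit:
move_arm:
  commands:
    - [0,0,0.004,0,0,0,0]
    - [0,0,0.004,0,0,0,0]
    - [0,0,0.004,0,0,0,0]
    - [0,0,0.002,0,0,0,0]
    - [0,0,0.001,0,0,0,0]
    - [0,0,0,0,0,0,0]
    - [0,0,0,0,0,0,0]

```text
clock: 10.68
tcp_pos: [0.4297, -0.1857, 0.0962]
eef_rot: [-0.0, 0.719, 0.695, -0.0]
wrist_force: [0.5, -0.1, -4.4]
opening: 0.0285
grip_force: 60.3
```

Emit:
move_arm:
  commands:
    - [0,0,0.001,0,0,0,0]
    - [0,0,0.001,0,0,0,0]
    - [0,0,0,0,0,0,0]
    - [0,0,0,0,0,0,0]

```text
clock: 11.02
tcp_pos: [0.4296, -0.1858, 0.0943]
eef_rot: [0.0, 0.719, 0.695, -0.0]
wrist_force: [-0.3, 0.3, -5.0]
opening: 0.0286
grip_force: 60.3
```

Emit:
move_arm:
  commands:
    - [0,0,0.001,0,0,0,0]
    - [0,0,0.001,0,0,0,0]
    - [0,0,0,0,0,0,0]
    - [0,0,0,0,0,0,0]

```text
clock: 11.35
tcp_pos: [0.4299, -0.1859, 0.0938]
eef_rot: [0.0, 0.719, 0.695, -0.0]
wrist_force: [-4.7, 1.7, 6.8]
opening: 0.0287
grip_force: 61.7
```

Emit:
move_arm:
  commands:
    - [0,0,-0.001,0,0,0,0]
    - [0,0,0,0,0,0,0.5]
    - [0,0,0,0,0,0,0.6]
    - [0,0,0,0,0,0,0.8]
    - [0,0,0,0,0,0,1]
    - [0,0,0,0,0,0,1]
    - [0,0,0,0,0,0,1]
    - [0,0,-0.01,0,0,0,1]
    - [0,0,-0.02,0,0,0,1]
    - [0,0,-0.03,0,0,0,1]
    - [0,0,-0.03,0,0,0,1]
    - [0,0,-0.03,0,0,0,1]
    - [0,0,-0.02,0,0,0,1]
    - [0,0,-0.01,0,0,0,1]

```text
clock: 12.52
tcp_pos: [0.4311, -0.1862, 0.2472]
eef_rot: [0.003, 0.719, 0.695, 0.001]
wrist_force: [-0.0, 0.0, 0.2]
opening: 0.0854
grip_force: 0.0
```

```bash
python3 - <<'E'
from h import *
p,R,s=tool(); print(p.round(4),s['wrist_force'].round(1),s['joints'].round(2),s['clock'])
p,d,K,V=grab('scene')
c=proj(K,V,[.43,-.18,.12]).astype(int)
c=p[max(c[1]-55,0):c[1]+45,c[0]-66:c[0]+67];cv2.imwrite('pics/s5.png',cv2.resize(c,None,fx=6,fy=6,interpolation=cv2.INTER_CUBIC)[:,:,::-1])
E
```

```text
[ 0.4311 -0.1862  0.2472] [-0.   0.   0.2] [ 0.95 -0.06 -0.57  1.84 -0.03  1.35  0.36] 12.5167
```

View pics/s5.png

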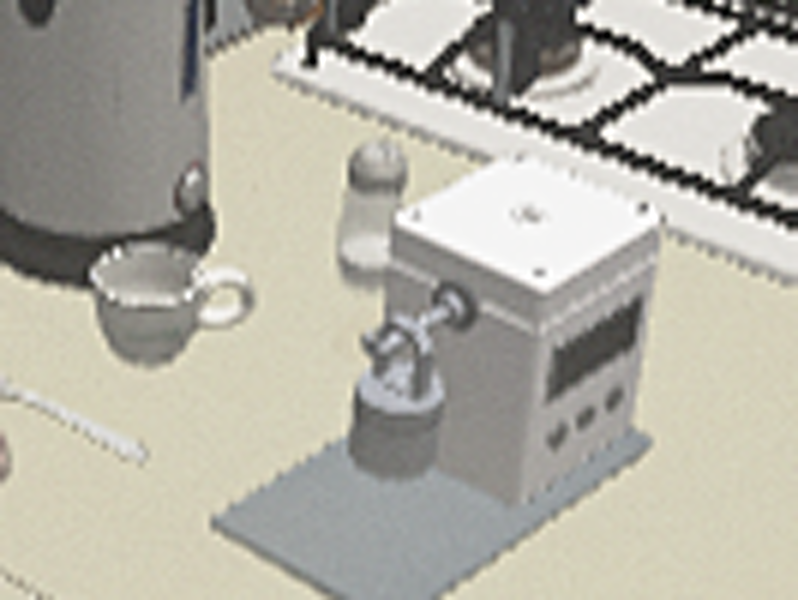

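The weight hangs on the hook arm at (395,400). Next is the pin.

Emit:
move_arm:
  commands:
    - [0.012,0.003,0,0,0,0,1]
    - [0.025,0.004,0,0,0,0,1]
    - [0.03,0.004,0,0,0,0,1]
    - [0.03,0.005,0,0,0,0,1]
    - [0.03,0.005,0,0,0,0,1]
    - [0.03,0.005,0,0,0,0,1]
    - [0.03,0.004,0,0,0,0,1]
    - [0.03,0.003,0,0,0,0,1]
    - [0.03,0,0,0,0,0,1]
    - [0.03,-0.003,0,0,0,0,1]
    - [0.03,-0.004,0,0,0,0,1]
    - [0.03,-0.005,0,0,0,0,1]
    - [0.03,-0.005,0,0,0,0,1]
    - [0.03,-0.006,0,0,0,0,1]
    - [0.03,-0.006,0.006,0,0,0,1]
    - [0.03,-0.006,0.01,0,0,0,1]
    - [0.03,-0.005,0.01,0,0,0,1]
    - [0.025,-0.004,0.01,0,0,0,1]
    - [0.015,-0.001,0.01,0,0,0,1]
    - [0.005,0,0,0,0,0,1]

```text
clock: 14.23
tcp_pos: [0.4308, 0.3491, 0.1937]
eef_rot: [-0.002, 0.716, 0.698, -0.003]
wrist_force: [-1.1, -0.8, 0.4]
opening: 0.0854
grip_force: 0.0
```

Emit:
move_arm:
  commands:
    - [0,0,0,0,0,0,1]
    - [0,0,0,0,0,0,1]

```text
clock: 14.4
tcp_pos: [0.4346, 0.346, 0.1967]
eef_rot: [-0.0, 0.718, 0.696, -0.001]
wrist_force: [0.2, 0.2, 0.2]
opening: 0.0854
grip_force: 0.0
```

```bash
python3 - <<'E'
from h import *
p,R,s=tool(); print(p.round(4),R.round(3).tolist(),s['joints'].round(2),s['clock'])
p,d,K,V=grab('wrist'); P=cloud(d,K,V)
m=(np.hypot(P[...,0]-.437,P[...,1]-.364)<.03)&(d>0)
for z0,z1 in((.1,.118),(.045,.056)):
    q=P[m&(P[...,2]>z0)&(P[...,2]<z1)]; 
    if len(q)>9: rr=cv2.minAreaRect(q[:,:2].astype(np.float32)); print(len(q),q.mean(0).round(4),np.round(rr[0],4),np.round(rr[1],4),np.median(q[:,2]))
print(go([.437,.364,.0625]).round(4))
E
```

```text
[0.4346 0.346  0.1967] [[0.032, 0.999, -0.002], [0.999, -0.032, -0.001], [-0.001, -0.001, -1.0]] [ 0.21  0.3  -1.09  1.71  0.28  1.3  -0.97] 14.4
529 [0.4372 0.3651 0.1089] [0.4372 0.3645] [0.0159 0.0161] 0.10923102845438351
1456 [0.4371 0.3681 0.0513] [0.4372 0.3641] [0.0364 0.0361] 0.051311877571169257
[0.0187 0.0011 0.1346]
```

Emit:
move_arm:
  commands:
    - [0.01,0.0007,0.012,0,0,0,1]
    - [0.0087,0.0006,0.02,0,0,0,1]
    - [0,0,0.025,0,0,0,1]
    - [0,0,0.025,0,0,0,1]
    - [0,0,0.025,0,0,0,1]
    - [0,0,0.017,0,0,0,1]
    - [0,0,0.01,0,0,0,1]
    - [0,0,0,0,0,0,1]
    - [0,0,0,0,0,0,1]
    - [0,0,0,0,0,0,1]

```text
clock: 15.28
tcp_pos: [0.4382, 0.3653, 0.0648]
eef_rot: [0.0, 0.719, 0.695, 0.001]
wrist_force: [0.1, 0.1, -0.3]
opening: 0.0855
grip_force: 0.0
```

```bash
python3 - <<'E'
from h import *
p,R,s=tool(); print(p.round(4),R.round(4).tolist(),s['wrist_force'].round(1),go([.4372,.3644,.0625]).round(4))
E
```

```text
[0.4382 0.3653 0.0648] [[0.0339, 0.9994, 0.0021], [0.9994, -0.0339, 0.0011], [0.0012, 0.002, -1.0]] [ 0.1  0.1 -0.3] [-0.0009 -0.001   0.0023]
```

Emit:
move_arm:
  commands:
    - [-0.0009,-0.001,0.002,0,0,0,1]
    - [0,0,0,0,0,0,1]
    - [0,0,0,0,0,0,0]
    - [0,0,0,0,0,0,0]
    - [0,0,0,0,0,0,0]
    - [0,0,0,0,0,0,0]
    - [0,0,0,0,0,0,0]
    - [0,0,0,0,0,0,0]
    - [0,0,0,0,0,0,0]
    - [0,0,0,0,0,0,0]
    - [0,0,0,0,0,0,0]
    - [0,0,0,0,0,0,0]
  grip_force: 80

```text
clock: 16.28
tcp_pos: [0.4365, 0.3642, 0.0614]
eef_rot: [0.0, 0.719, 0.695, 0.0]
wrist_force: [2.6, 0.4, 1.2]
opening: 0.0143
grip_force: 77.8
```

Emit:
move_arm:
  commands:
    - [0,0,-0.008,0,0,0,0]
    - [0,0,-0.012,0,0,0,0]
    - [0,0,-0.012,0,0,0,0]
    - [0,0,-0.018,0,0,0,0]
    - [0,0,-0.025,0,0,0,0]
    - [0,0,-0.025,0,0,0,0]
    - [0,0,-0.025,0,0,0,0]
    - [0,0,-0.02,0,0,0,0]
    - [0,0,-0.01,0,0,0,0]
    - [0,0,0,0,0,0,0]
    - [0,0,0,0,0,0,0]

```text
clock: 17.2
tcp_pos: [0.4355, 0.3641, 0.2163]
eef_rot: [0.0, 0.719, 0.695, -0.0]
wrist_force: [-0.1, -0.5, -0.8]
opening: 0.0145
grip_force: 78.4
```

```bash
python3 - <<'E'
from h import *
p,R,s=tool(); print(p.round(4),R.round(4).tolist(),s['wrist_force'].round(1),s['joints'].round(2))
print(go([.4262,-.281,.24]).round(4))
# is pin in hand, from scene camera
P0,d,K,V=grab('scene'); c=proj(K,V,p).astype(int); 
cv2.imwrite('pics/s6.png',cv2.resize(P0[c[1]-50:c[1]+50,c[0]-60:c[0]+60],None,fx=6,fy=6,interpolation=cv2.INTER_CUBIC)[:,:,::-1])
E
```

```text
[0.4355 0.3641 0.2163] [[0.0327, 0.9995, -0.0002], [0.9995, -0.0327, -0.0005], [-0.0006, -0.0002, -1.0]] [-0.1 -0.5 -0.8] [ 0.17  0.32 -1.09  1.65  0.29  1.35 -1.  ]
[-0.6451  0.0117 -0.0233]
```

View pics/s6.png

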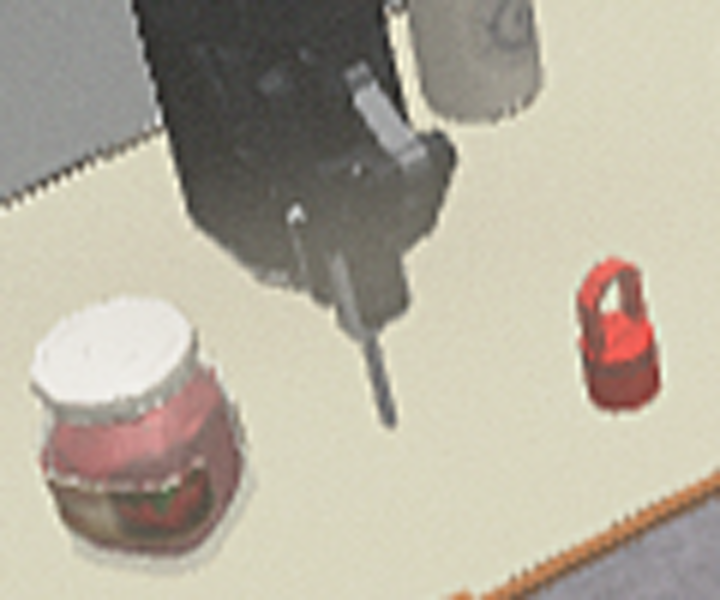

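Emit:
move_arm:
  commands:
    - [-0.012,0.003,-0.004,0,0,0,0]
    - [-0.025,0.005,-0.006,0,0,0,0]
    - [-0.033,0.006,-0.006,0,0,0,0]
    - [-0.033,0.006,-0.006,0,0,0,0]
    - [-0.033,0.006,-0.002,0,0,0,0]
    - [-0.033,0.006,0,0,0,0,0]
    - [-0.033,0.006,0,0,0,0,0]
    - [-0.033,0.005,0,0,0,0,0]
    - [-0.033,0.003,0,0,0,0,0]
    - [-0.033,0,0,0,0,0,0]
    - [-0.033,0,0,0,0,0,0]
    - [-0.033,-0.002,0,0,0,0,0]
    - [-0.033,-0.003,0,0,0,0,0]
    - [-0.033,-0.004,0,0,0,0,0]
    - [-0.033,-0.005,0,0,0,0,0]
    - [-0.033,-0.005,0,0,0,0,0]
    - [-0.033,-0.005,0,0,0,0,0]
    - [-0.033,-0.005,0,0,0,0,0]
    - [-0.033,-0.004,0,0,0,0,0]
    - [-0.033,-0.002,0,0,0,0,0]

```text
clock: 18.92
tcp_pos: [0.4245, -0.2679, 0.2385]
eef_rot: [-0.002, 0.719, 0.695, -0.0]
wrist_force: [0.5, 0.4, 0.4]
opening: 0.0139
grip_force: 78.4
```

Emit:
move_arm:
  commands:
    - [-0.01,0,0,0,0,0,0]
    - [-0.004,0,0,0,0,0,0]
    - [0,0,0,0,0,0,0]
    - [0,0,0,0,0,0,0]

```text
clock: 19.25
tcp_pos: [0.426, -0.279, 0.2395]
eef_rot: [-0.001, 0.718, 0.696, 0.0]
wrist_force: [0.9, 0.2, -0.7]
opening: 0.0143
grip_force: 78.4
```

```bash
python3 - <<'E'
from h import *
p,R,s=tool(); print(p.round(4),R.round(4).tolist(),s['wrist_force'].round(1),s['joints'].round(2),s['opening'])
print(go([.4262,-.281,.21]).round(4))
tip=p+R[:,2]*.0534
ims=[]
for n in('scene','top'):
    P0,d,K,V=grab(n); t=proj(K,V,tip); h=proj(K,V,[.4262,-.281,.145]); print(n,'tip',t.round(1),'hole',h.round(1),'axis up',proj(K,V,tip-R[:,2]*.042).round(1))
    c=t.astype(int); print('corner',c-[25,35]); ims.append(cv2.resize(P0[c[1]-35:c[1]+35,c[0]-25:c[0]+25],None,fx=8,fy=8,interpolation=cv2.INTER_CUBIC)[:,:,::-1])
cv2.imwrite('pics/s7.png',np.hstack(ims))
E
```

```text
[ 0.426  -0.279   0.2395] [[0.0311, 0.9995, -0.0011], [0.9995, -0.0311, 0.0019], [0.0019, -0.0011, -1.0]] [ 0.9  0.2 -0.7] [ 1.09  0.05 -0.57  1.76  0.02  1.34  0.48] 0.014285296973693563
[-0.002   0.0003  0.0295]
scene tip [355.7 146.5] hole [354.5 158.5] axis up [357.2 133.4]
corner [330 111]
top tip [373.2 174.1] hole [371.9 180.5] axis up [375.3 166.9]
corner [348 139]
```

View pics/s7.png

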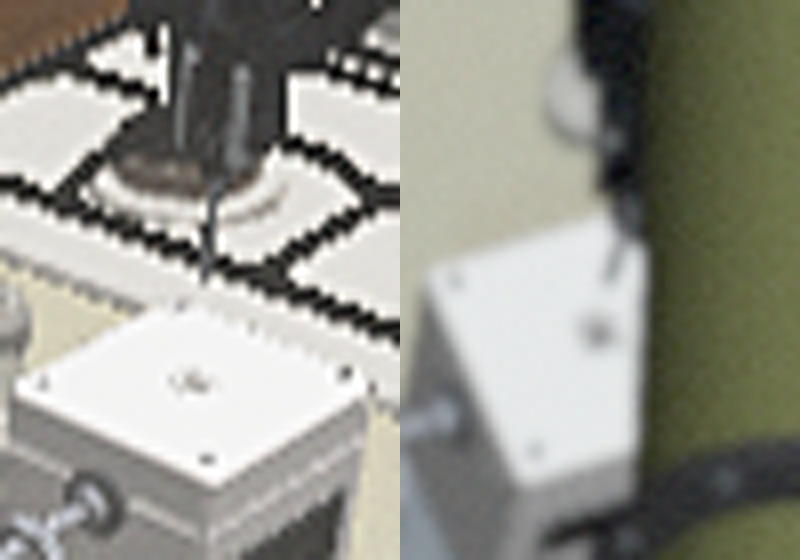

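The crops show the pin tip at (207,280) in the scene half and (610,280) in the top half. The hole is at (193,381) and (599,331). Both match the prediction to within a pixel.

Emit:
move_arm:
  commands:
    - [-0.002,0.0003,0.012,0,0,0,0]
    - [0,0,0.012,0,0,0,0]
    - [0,0,0.008,0,0,0,0]
    - [0,0,0,0,0,0,0]
    - [0,0,0,0,0,0,0]
    - [0,0,0,0,0,0,0]

```text
clock: 19.85
tcp_pos: [0.4261, -0.2828, 0.2083]
eef_rot: [0.0, 0.719, 0.695, 0.0]
wrist_force: [-0.4, -0.0, 0.2]
opening: 0.0141
grip_force: 78.4
```

```bash
python3 - <<'E'
from h import *
p,R,s=tool(); print(p.round(4),R[:,2].round(4),go([.4262,-.281,.1945]).round(4))
for n in('wrist',):
    P0,d,K,V=grab(n); t=proj(K,V,p+R[:,2]*.0534); h=proj(K,V,[.4262,-.281,.145]); print(t,h)
E
```

```text
[ 0.4261 -0.2828  0.2083] [ 1.e-04 -0.e+00 -1.e+00] [ 0.0018 -0.      0.0138]
[284.80632678 228.56003202] [284.73763023 220.07674012]
```

Emit:
move_arm:
  commands:
    - [0.0015,0,0.003,0,0,0,0]
    - [0,0,0.003,0,0,0,0]
    - [0,0,0.003,0,0,0,0]
    - [0,0,0,0,0,0,0]
    - [0,0,0,0,0,0,0]

```text
clock: 20.32
tcp_pos: [0.4259, -0.2813, 0.199]
eef_rot: [-0.0, 0.719, 0.695, -0.0]
wrist_force: [0.6, 0.4, -0.6]
opening: 0.014
grip_force: 78.4
```

Emit:
move_arm:
  commands:
    - [0,0,0.002,0,0,0,0]
    - [0,0,0.002,0,0,0,0]
    - [0,0,0.002,0,0,0,0]
    - [0,0,0,0,0,0,0]
    - [0,0,0,0,0,0,0]

```text
clock: 20.73
tcp_pos: [0.426, -0.2813, 0.1931]
eef_rot: [-0.0, 0.719, 0.695, -0.0]
wrist_force: [-0.0, 0.1, -0.2]
opening: 0.0139
grip_force: 78.4
```

No force with the tip about 5 mm below the mouth, so it is in the hole. I'll go on down.

Emit:
move_arm:
  commands:
    - [0,0,0.002,0,0,0,0]
    - [0,0,0.002,0,0,0,0]
    - [0,0,0.002,0,0,0,0]
    - [0,0,0.002,0,0,0,0]
    - [0,0,0,0,0,0,0]
    - [0,0,0,0,0,0,0]

```text
clock: 21.23
tcp_pos: [0.426, -0.2813, 0.1851]
eef_rot: [-0.0, 0.719, 0.695, -0.0]
wrist_force: [-0.4, -0.3, -1.2]
opening: 0.0139
grip_force: 78.4
```

Emit:
move_arm:
  commands:
    - [0,0,0.002,0,0,0,0]
    - [0,0,0.002,0,0,0,0]
    - [0,0,0.001,0,0,0,0]
    - [0,0,0,0,0,0,0]
    - [0,0,0,0,0,0,0]

```text
clock: 21.65
tcp_pos: [0.4263, -0.2815, 0.1806]
eef_rot: [0.0, 0.719, 0.695, 0.0]
wrist_force: [-0.1, 0.4, 2.3]
opening: 0.0139
grip_force: 78.6
```

Spring force is showing. I'll push on to the stop.

Emit:
move_arm:
  commands:
    - [0,0,0.001,0,0,0,0]
    - [0,0,0.001,0,0,0,0]
    - [0,0,0,0,0,0,0]
    - [0,0,0,0,0,0,0]
    - [0,0,0,0,0,0,0]

```text
clock: 22.07
tcp_pos: [0.4264, -0.2816, 0.1791]
eef_rot: [0.001, 0.719, 0.695, -0.0]
wrist_force: [-1.4, 0.2, 6.3]
opening: 0.0144
grip_force: 79.2
```

Emit:
move_arm:
  commands:
    - [0,0,0.0005,0,0,0,0]
    - [0,0,0,0,0,0,0]
    - [0,0,0,0,0,0,0]
    - [0,0,0,0,0,0,0]
    - [0,0,0,0,0,0,0]
    - [0,0,0,0,0,0,0]

```text
clock: 22.57
tcp_pos: [0.4265, -0.2816, 0.179]
eef_rot: [0.001, 0.719, 0.695, -0.0]
wrist_force: [-0.1, 1.3, 7.7]
opening: 0.0143
grip_force: 79.3
```

```bash
python3 - <<'E'
from h import *
p,R,s=tool(); print(p.round(4),s['wrist_force'].round(1))
P0,d,K,V=grab('scene'); P=cloud(d,K,V); m=(np.hypot(P[...,0]-.4294,P[...,1]+.186)<.03)&(P[...,2]>.035)&(P[...,2]<.14)
q=P[m]; print(len(q),q.min(0).round(3),q.max(0).round(3))
E
```

```text
[ 0.4265 -0.2816  0.179 ] [-0.1  1.3  7.7]
337 [ 0.408 -0.216  0.044] [ 0.451 -0.156  0.13 ]
```

The button is on its solid stop at 7.7 N, and the weight is still hanging, with its underside at about 44 mm. Handing in.

```bash
python3 -c "
from h import *
print(workorder.sign_off())"
```

```text
the job is handed in; nothing more can be done
None
```

I handed the job in at about 23 s: the 500 g weight hangs free on the hook arm, and the pin is still gripped, holding the button on its stop at about 8 N. The sign-off returned no verdict, and I viewed 11 pictures, one over the limit of 10.

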